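# Park the bench magnifier and snap its dust cap on

### The job

Put the bench magnifier away: swing its arm back so that the lens stands over the foot's centre line and tip the lens level, then pick up its black dust cap and press it down over the lens until it snaps fully home all round. The job finishes while you are still holding the cap pressed firmly down, with the lens still level and in line; leave everything else on the bench where it is.

Things in the scene. Friction and masses are not known exactly. Their poses are not given: they have to be found in the camera images.
- magnifier: The bench magnifier's grey cast foot with its steel pillar, fixed to the bench. Origin: on the bench under the pillar axis; z up. The foot is a plate 250 x 120 mm, 12 mm thick, along the frame's x axis from 40 mm on the +x side of the pillar to 210 mm on the -x side, with a white centre line. The pillar is 20 mm thick; the swivel hub on it reaches 160 mm above the bench.
- magnifier_arm (a joint): Swivel of the white arm about the pillar axis, rad, counter-clockwise seen from above positive; 0 = the arm lies along the foot's centre line, pointing to the foot's -x, with the lens over the foot. Friction of 0.5 N m holds it where it is left; range -1.4 to 1.4.
- fork_centre (a point): The lens centre on the tilt axis, on the arm's end, 140 mm above the bench and 150 mm from the pillar axis. x axis: along the arm to the pillar; y: the tilt axis; z up. The arm (18 mm wide, 12 high) ends in a level half-ring fork (10 mm bar, outer radius 79 mm about this point, on the pillar side). Outside it on the tilt axis sit two black knobs, 22 mm in diameter, from y = 78 to 92 mm either side.
- lens_head (a joint): Tilt of the round white lens housing in the fork about the axis through the two black knobs, rad; 0 = level, positive = the edge nearer the pillar is up. Friction of 0.25 N m holds it where it is left; range -1 to 1. Pressing down on the high edge of the rim levels it.
- lens_top (a point): Centre of the flat top of the lens housing (pale glass in a white rim), 20 mm above the tilt axis, 160 mm above the bench when level. z: out of the top face; x: along the arm to the pillar. The housing is 119 mm across and 34 mm high, its top edge bevelled 4 mm. Four small steel ball catches stand 3 mm out of its side, 7 mm below the top.
- cap_grip (a point): Centre, half-way up, of the orange finger grip on the magnifier's loose dust cap (black, round, 130 mm across, about 90 g), which lies skirt down on the bench. The grip is 46 mm long (x), 16 mm thick (y), 26 mm high; z up. The cap's flat top is 13 mm below this point. When the cap is fully home this point is 16 mm above point lens_top.
- cap_edge (a point): Centre of the cap's open lower edge, 30 mm below cap_grip; the skirt is 14 mm deep under a 3 mm disc. A bead in the skirt (121 mm inner diameter) snaps past the four ball catches, at any yaw: pressed down it meets them about 10 mm above home, the push rises to about 12 N, then suddenly drops. Home = disc resting on the housing's top.
- lid_mid (a point): turned pale-wood box lid with a dark turned knob, about 116 mm across and 47 mm high (no part of the magnifier). Origin at its centre. Bystander.
- knob_mid (a point): small turned beech drawer knob, 40 mm across and 40 mm high, standing on the magnifier's foot beneath or beside the lens. Origin at its centre. Bystander.
- tin_mid (a point): brass wax tin with a green lid, 84 mm across, 44 mm high. Origin at its centre. Bystander.
- chuck_mid (a point): steel four-jaw lathe chuck lying jaws up, 97 mm across, 69 mm high, heavy. Origin at its centre. Bystander.
- bowl_mid (a point): dark turned wooden bowl, 124 mm across, 50 mm high. Origin at its centre. Bystander.
- block_mid (a point): cork sanding block, 60 x 110 x 32 mm. Origin at its centre. Bystander.
- gouge_mid (a point): bowl gouge lying flat: ash handle and steel bar, 425 mm long, 33 mm thick. Origin at its centre. Bystander.
Things that resemble listed ones, but are neither listed nor needed, are in the scene too. What is shaped like the part that bears cap_grip but pink or purple is not meant.

How it is judged:
By the outcome, as a careful person would: the job done as asked, in the order asked, and still so for the second after the job is handed in, while the arm keeps its last pose, push and grip.
It also fails if it takes over 64 s, if anything falls off the work surface, if the arm or the gripper's body presses on something with over 40 N, if the wrist force passes 120 N, or if a joint passes its speed limit or range.

### The arm

A 7-joint arm with a two-finger parallel gripper is mounted at the origin on the work surface. World frame = base frame: x ahead of the robot, y to its left, z up, the work surface at z = 0. Lengths are in mm, angles in rad, forces in N, time in s.
With the tool pointing down it reaches from about 400 to 875 mm from the base axis. Payload 4.4 kg.
Tool frame: the origin (TCP) lies between the finger pads; the fingertips stand ctrl.finger_overhang ahead of it and the grasp point (between the pads) lies 11 mm behind it (ctrl.finger_overhang is the distance from the TCP to the fingertips, in mm); z points along the fingers, y is the direction in which the jaws open and shut (so a half turn about z gives the same grasp; the last joint's range is limited). The gripper opens to 85 mm and grips with 20 to 120 N. Pads are 22 mm wide; open, the fingers measure 114 mm over their backs; the gripper's body (76 mm by 85 mm) begins 54 mm behind the grasp point. The pads swing forward as they close: fully open they stand 13 mm farther back than shut.
Start: joints at [-1.392, 0.628, 0.038, 1.517, -0.027, 0.996, -0.02], TCP at [157.51, 630.641, 239.313] pointing down, gripper open.
Joint ranges: [-3.06, 3.06], [-0.37, 2.12], [-1.25, 1.32], [0.18, 2.47], [-1.1, 4.24], [0.23, 1.98], [-2.94, 2.94]. Speed limits (rad/s): [2.57, 2.57, 3.14, 3.14, 3.14, 3.14, 3.14].

### API

Orientations are given as [roll, pitch, yaw] about the fixed x, y, z axes, in that order (R = Rz(yaw) Ry(pitch) Rx(roll)).
In Python, from cell import ctrl gives the robot as it stands. The module is installed in compiled form; this text tells all that it offers.
- The arm moves only by the tool step_arm, never from a script. Its argument "deltas" is a list that holds one entry, the list of rows, each a list of 7 numbers: the opening, from 0 (shut) to 1 (fully open), then the shift along the world's x, y, z in mm, then the turn, a rotation vector about the world's x, y, z in rad. In form: [[[grip, tx, ty, tz, rx, ry, rz], ...]]. A call has 1 to 10 rows; each row shifts and turns the commanded pose from where the row before left it; what a row does not reach is not made up. A row lasts 1/12 s, in which the tool goes at most 41.7 mm and 7.16 degrees, less where a joint would pass 70% of its speed; a pose out of reach is approached as far as the arm can. A call is refused whole if a number of a shift passes 41.7 or a number of a turn 0.125, either way. A call with a gripper value outside its range is refused whole. The fingers move at their own pace and stop on an object; the grip force is fixed at half the most. Time passes only in rows, so rows that do not move let the fingers close. It gives the time, the measured TCP pose, the force and the opening at its end, in the units of the state.
- ctrl.read_state(): the state, without advancing time (a new reading comes with each control period).
- ctrl.get_image(name): name is "scene" or "top" or "wrist"; returns (picture, depth): 384x512x3 uint8, red, green, blue; 384x512 float32, mm along the optical axis (not along the pixel's ray), 0 where there is no reading.
- ctrl.camera_info(name): a dict with "intrinsics" (3x3 intrinsics, pixels), "rvec" (rotation vector, rad) and "tvec" (3), from world to camera coordinates, as OpenCV has them. Camera axes: x right, y down, z forward; pixel columns grow to the right and rows downward; lengths in mm; the calibration is good to about 2 mm. The wrist camera is an equidistant fisheye: a pixel r from the principal point sees the ray r / f radians off the axis. A picture is of the moment at which its call begins: read the wrist's pose just before it. camera_info takes no time and is no camera call; for the wrist camera it gives the pose at the moment of the call.
- ctrl.finish_job(): hands the job in, once; it reports no verdict.
The state is a dict: "clock": time; "qpos": joint angles; "qd": joint speeds; "tau": joint torques, N m; "eef_pos": TCP position; "tool_rot": TCP orientation; "force": force on the tool from outside, world axes, zero at the start; "torque": the same for the moment, N m; "width": finger opening in mm.
Only numpy, scipy, OpenCV 4.12 (cv2) and the standard library are available. Lean on these libraries where they do the work, as an engineer would, in place of code of your own. Each camera call takes 0.05 s, during which the arm holds its last target.

## Working session

There is one attempt and no reset: what is moved stays moved. The work goes in short steps, Python scripts to look and compute and a tool call to move; the robot and the scene stay as the last step left them, time stands still between calls to the robot, and variables do not carry over. Pictures are saved under pics/ and viewed, and the job is handed in when it is done.

Besides the shell and the picture viewer there is one more tool, called after "Emit:" as name(argument=value, ...) on one line, values as JSON. step_arm: Moves the arm, as the interface text tells. Its arguments: {"type":"object","properties":{"deltas":{"type":"array"}},"required":["deltas"]}

```bash
mkdir -p pics; cat > h.py <<'E'
import numpy as np, cv2
from cell import ctrl
def cam(n):
    c=ctrl.camera_info(n); K=np.array(c["intrinsics"]);R=cv2.Rodrigues(np.array(c["rvec"],float))[0];t=np.array(c["tvec"],float).ravel()
    return K,R,t
def ray(n,u,v,c=None):
    K,R,t=c or cam(n); x=(u-K[0,2])/K[0,0]; y=(v-K[1,2])/K[1,1]
    if n=="wrist":
        r=np.hypot(x,y); d=np.array([x/r*np.sin(r),y/r*np.sin(r),np.cos(r)]) if r>0 else np.array([0,0,1.])
    else: d=np.array([x,y,1.])
    return -R.T@t, R.T@d
def onz(n,u,v,z,c=None):
    o,d=ray(n,u,v,c); return o+d*(z-o[2])/d[2]
def grab(n,name):
    c=cam(n); p,dep=ctrl.get_image(n); cv2.imwrite(f"pics/{name}.png",p[:,:,::-1]); np.savez(f"pics/{name}.npz",p=p,d=dep,K=c[0],R=c[1],t=c[2]); return p,dep,c
def load(name):
    z=np.load(f"pics/{name}.npz"); return z['p'],z['d'],(z['K'],z['R'],z['t'])
def cloud(n,dep,c):
    K,R,t=c; v,u=np.mgrid[:dep.shape[0],:dep.shape[1]]
    x=(u-K[0,2])/K[0,0]; y=(v-K[1,2])/K[1,1]
    if n=="wrist":
        r=np.hypot(x,y)+1e-9; k=np.tan(r)/r; x=x*k;y=y*k
    P=np.stack([x*dep,y*dep,dep],-1)
    return (P-t)@R
E
python3 - <<'E'
from h import *
for n in("scene","top","wrist"):
    p,d,c=grab(n,n+"0"); print(n,c[0].tolist(),(-c[1].T@c[2]).round(),c[1][2].round(2))
    cv2.imwrite(f"pics/{n}0b.png",cv2.resize(p[:,:,::-1],(800,600)))
print(ctrl.read_state(), ctrl.finger_overhang)
E
```

```text
scene [[493.4231746294167, 0.0, 240.98430794319722], [0.0, 493.4231746294167, 190.48325979221303], [0.0, 0.0, 1.0]] [ 1494. -1083.  1107.] [-0.55  0.61 -0.57]
top [[454.4496076549085, 0.0, 259.26086993917926], [0.0, 454.4496076549085, 193.89997907946042], [0.0, 0.0, 1.0]] [ 344.  -10. 1432.] [ 0.14 -0.   -0.99]
wrist [[297.3186396354542, 0.0, 254.91453954460206], [0.0, 297.3186396354542, 187.85288493596224], [0.0, 0.0, 1.0]] [ 78. 650. 374.] [ 0.31 -0.08 -0.95]
{'clock': 0.15, 'qpos': array([-1.3917714 ,  0.62911738,  0.03846723,  1.51812827, -0.02698827,
        0.99629762, -0.01999487]), 'qd': array([-0.00256657, -0.00321389,  0.00030633, -0.00215821,  0.00035997,
        0.00032547,  0.00221298]), 'tau': array([ 2.07645913e-03, -5.63802016e+01,  1.22813612e+00, -1.93651468e+01,
        1.12449317e-02,  7.42712145e-03,  2.22504895e-05]), 'eef_pos': array([157.42253808, 630.17950527, 238.61444003]), 'tool_rot': array([-3.14016068e+00,  2.64479197e-05,  2.89676424e+00]), 'force': array([-0.53480959,  0.42799726, -0.30949335]), 'torque': array([-0.04069117, -0.00718703, -0.02342422]), 'width': 85.43233183578191} 8.0
```

View pics/scene0b.png

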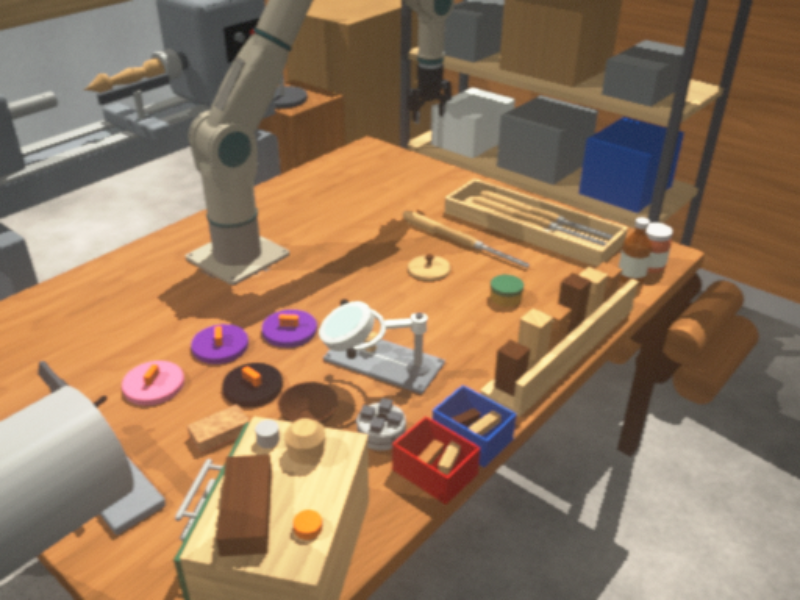

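View pics/top0b.png

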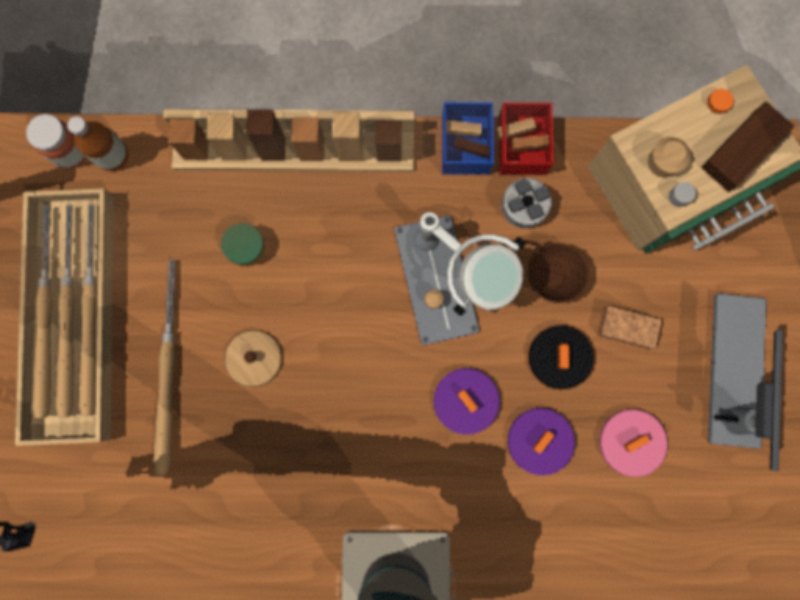

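View pics/wrist0b.png

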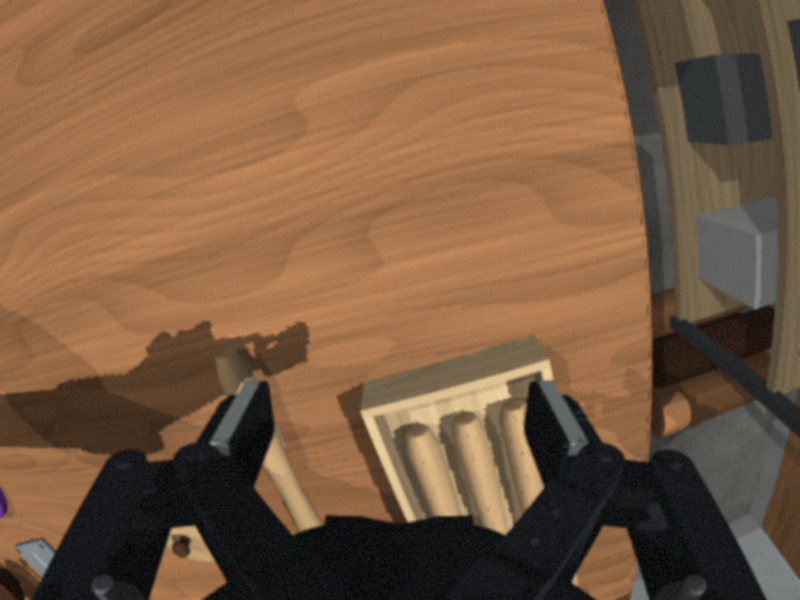

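```bash
python3 - <<'E'
from h import *
for n in("top","scene"):
    p,d,c=load(n+"0"); P=cloud(n,d,c)
    hsv=cv2.cvtColor(p,cv2.COLOR_RGB2HSV).astype(int); H,S,V=hsv[...,0],hsv[...,1],hsv[...,2]
    x,y,z=P[...,0],P[...,1],P[...,2]
    reg=(x>380)&(x<800)&(y>-450)&(y<100)&(d>0)
    # cap grip orange
    o=reg&(H>3)&(H<14)&(S>190)&(V>180)
    nl,lab,st,ce=cv2.connectedComponentsWithStats(o.astype(np.uint8))
    for i in range(1,nl):
        if st[i,4]>15:
            m=lab==i; q=P[m]; print(n,"orange",st[i,4],ce[i].round(1),np.median(q,0).round(1), q[:,2].max().round(1))
    # white high
    w=reg&(z>100)&(z<230)
    q=P[w]; print("high",w.sum(),q.min(0).round(),q.max(0).round())
    rows,cols=np.nonzero(w); print(cols.min(),cols.max(),rows.min(),rows.max())
    cr=p[max(rows.min()-30,0):rows.max()+60,max(cols.min()-50,0):cols.max()+70]
    print("crop origin",max(cols.min()-50,0),max(rows.min()-30,0),cr.shape)
    k=int(min(800/cr.shape[1],600/cr.shape[0])); cv2.imwrite(f"pics/{n}crop.png",cv2.resize(cr[:,:,::-1],None,fx=k,fy=k,interpolation=cv2.INTER_CUBIC)); print(k)
E
```

```text
top orange 68 [360.9 227.7] [ 440.9 -328.1   42.8] 48.8
high 2245 [ 510. -450.  100.] [800. -43. 189.]
269 410 101 201
crop origin 219 71 (190, 261, 3)
3
scene orange 20 [160. 239.] [ 443.  -334.6   46.2] 47.7
high 1282 [ 510. -448.  100.] [800. -44. 187.]
204 272 191 281
crop origin 154 161 (180, 188, 3)
3
```

View pics/topcrop.png

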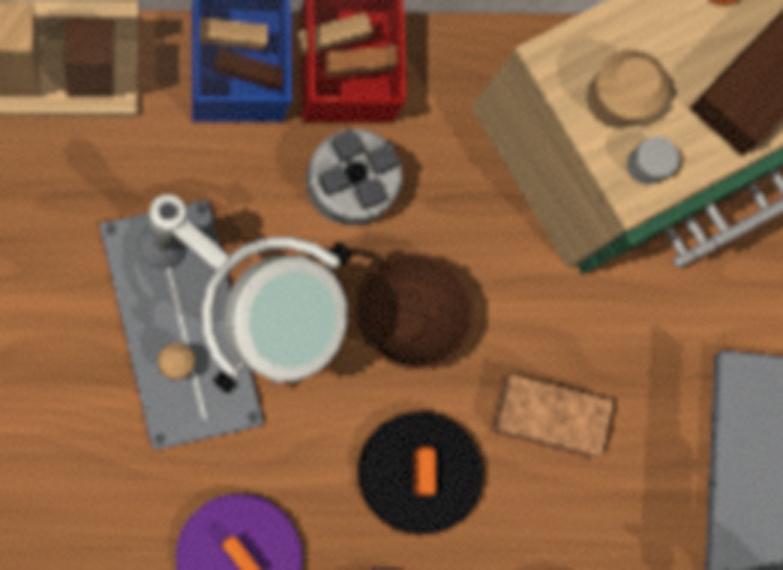

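View pics/scenecrop.png

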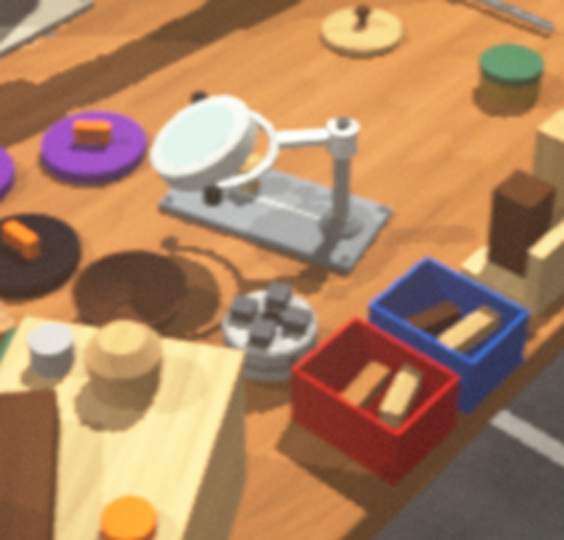

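```bash
python3 - <<'E'
from h import *
p,d,c=load("top0"); P=cloud("top",d,c)
f=lambda u,v,z: onz("top",u/3+219,v/3+71,z,c)
hub=f(170,213,160); print("hub",hub.round(1))
a,b=f(172,268,12),f(203,415,12); print("line",a.round(1),b.round(1),"dir deg",np.degrees(np.arctan2(*(b-a)[1::-1])))
k1,k2=f(341,253,143),f(224,382,143); print("knobs",k1.round(1),k2.round(1),"mid",((k1+k2)/2).round(1),np.hypot(*(k1-k2)[:2]))
for n in("top","scene"):
    p,d,c=load(n+"0"); P=cloud(n,d,c)
    hsv=cv2.cvtColor(p,cv2.COLOR_RGB2HSV).astype(int);H,S,V=hsv[...,0],hsv[...,1],hsv[...,2]
    x,y,z=P[...,0],P[...,1],P[...,2]
    g=(d>0)&(H>70)&(H<100)&(S>25)&(S<120)&(z>90)&(x>450)&(x<700)&(y>-350)&(y<0)
    g=cv2.erode(g.astype(np.uint8),np.ones((3,3)))>0
    q=P[g]; m=np.median(q,0); q=q[np.linalg.norm(q-m,axis=1)<60]; m=q.mean(0)
    for _ in range(3):
        nv=np.linalg.svd(q-q.mean(0),full_matrices=False)[2][2]; nv*=np.sign(nv[2]); r=(q-q.mean(0))@nv; q=q[abs(r)<4]
    print(n,"glass",len(q),q.mean(0).round(1),nv.round(3),r.std())
    u=(k2-k1); print("n dot tilt axis",nv[:2]@(u/np.linalg.norm(u))[:2])
    # gray foot
    f2=(d>0)&(S<60)&(abs(z-12)<8)&(x>450)&(x<800)&(y>-200)&(y<20)
    f2=cv2.morphologyEx(f2.astype(np.uint8),cv2.MORPH_OPEN,np.ones((3,3)))
    if n=="top":
        pts=np.array([onz("top",uu,vv,12,c)[:2] for vv,uu in zip(*np.nonzero(f2))],np.float32)
        print("foot rect",cv2.minAreaRect(pts))
    # hub
    hb=(z>145)&(z<175)&(np.hypot(x-hub[0],y-hub[1])<25); print("hub cloud",hb.sum(),P[hb].mean(0).round(1))
    for nm,mask in (("beech",(H>8)&(H<20)&(S>70)&(z>25)&(z<75)&(np.hypot(x-550,y+65)<50)),):
        print(nm,mask.sum(),P[mask].mean(0).round(1) if mask.any() else 0,P[mask].min(0).round(),P[mask].max(0).round())
    print("bowl", [ (P[mm].min(0).round(),P[mm].max(0).round(),mm.sum()) for mm in [(S>80)&(V<90)&(z>15)&(z<80)&(np.hypot(x-540,y+290)<100)]])
E
```

```text
hub [678.6 -62.3 160. ]
line [657.5 -70.5  12. ] [ 500.4 -102.8   12. ] dir deg -168.36987902104195
knobs [ 644.3 -228.5  143. ] [ 517.8 -114.4  143. ] mid [ 581.  -171.5  143. ] 170.36642634971156
top glass 478 [ 577.2 -177.3  158.3] [-0.305 -0.34   0.89 ] 1.8158875782064645
n dot tilt axis -0.000952136229818485
foot rect ((599.466552734375, -78.9155502319336), (247.9681854248047, 118.60926055908203), 13.224220275878906)
hub cloud 124 [680.5 -61.3 154.2]
beech 115 [553.9 -72.1  49. ] [537. -90.  36.] [573. -56.  60.]
bowl [(array([ 449., -374.,   15.]), array([ 639., -259.,   56.]), np.int64(457))]
  return _methods._mean(a, axis=axis, dtype=dtype,
  ret = um.true_divide(
<stdin>:13: RuntimeWarning: Mean of empty slice.
<stdin>:15: RuntimeWarning: Mean of empty slice.
Traceback (most recent call last):
IndexError: index 2 is out of bounds for axis 0 with size 0
```

Emit:
step_arm(deltas=[[[0.6,20,-30,2,0,0,-0.086],[0.6,20,-30,2,0,0,-0.086],[0.6,20,-30,2,0,0,-0.086],[0.6,20,-30,2,0,0,-0.086],[0.6,20,-30,2,0,0,-0.086],[0.6,20,-30,2,0,0,-0.086],[0.6,20,-30,2,0,0,-0.086],[0.6,20,-30,2,0,0,-0.086],[0.6,20,-30,2,0,0,-0.086],[0.6,20,-30,2,0,0,-0.086]]])

```text
clock: 0.98
eef_pos: [358.0, 329.0, 259.4]
tool_rot: [-3.141, -0.0, 2.033]
force: [0.4, 0.0, -0.6]
width: 51.3
```

Emit:
step_arm(deltas=[[[0.6,20,-30,0,0,0,-0.086],[0.6,20,-30,0,0,0,-0.086],[0.6,20,-30,0,0,0,-0.086],[0.6,20,-30,0,0,0,-0.086],[0.6,20,-30,0,0,0,-0.086],[0.6,20,-30,0,0,0,-0.086],[0.6,20,-30,0,0,0,-0.086],[0.6,20,-30,0,0,0,-0.086],[0.6,20,-30,0,0,0,-0.086],[0.6,20,-30,0,0,0,-0.086]]])

```text
clock: 1.82
eef_pos: [558.1, 29.2, 259.2]
tool_rot: [-3.141, -0.0, 1.173]
force: [1.5, 0.9, -0.9]
width: 51.0
```

Emit:
step_arm(deltas=[[[0.6,18,-25,0,0,0,-0.066],[0.6,18,-25,0,0,0,-0.066],[0.6,18,-25,0,0,0,-0.066],[0.6,18,-25,0,0,0,-0.066],[0.6,18,-25,0,0,0,-0.066],[0.6,0,0,0,0,0,0],[0.6,0,0,0,0,0,0]]])

```text
clock: 2.4
eef_pos: [647.4, -96.4, 258.5]
tool_rot: [-3.142, 0.002, 0.844]
force: [-0.1, 0.8, -1.1]
width: 51.2
```

```bash
python3 - <<'E'
from h import *
p,d,c=grab("wrist","wrist1"); cv2.imwrite("pics/wrist1b.png",cv2.resize(p[:,:,::-1],(800,600)))
s=ctrl.read_state(); print(s["eef_pos"],s["tool_rot"],s["force"],s["qpos"])
E
```

```text
[647.05542063 -94.388063   258.52413248] [-3.14007737e+00  5.73704367e-04  8.46485411e-01] [-0.24868753  1.21700514  0.30651687] [-0.23924425  0.68756014  0.61686149  1.49146474 -0.42472235  1.10024406
 -0.25933499]
```

View pics/wrist1b.png

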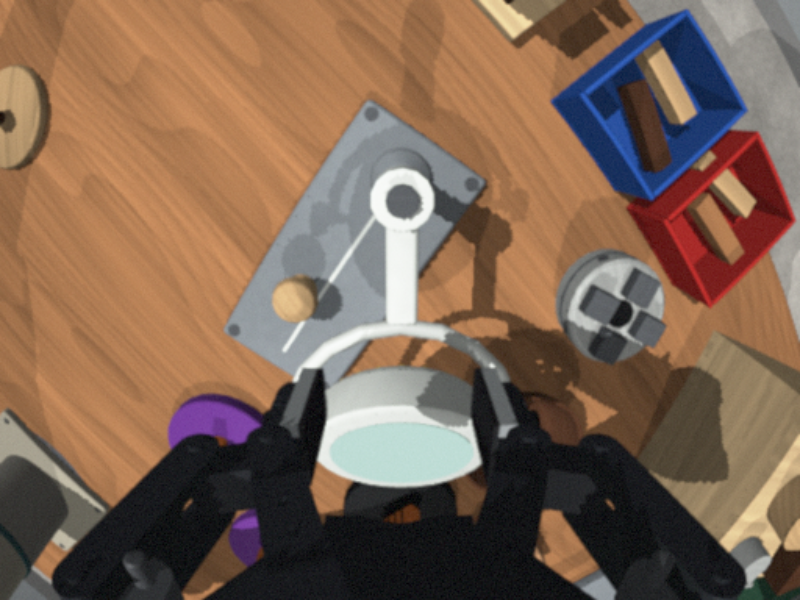

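```bash
python3 - <<'E'
from h import *
p,d,c=load("wrist1"); K,R,t=c
f=lambda u,v,z: onz("wrist",u*.64-.18,v*.64-.18,z,c)
hub=f(403,200,160); print("hub",hub)
# line pixels: white on grey around
g=p.astype(int)
hsv=cv2.cvtColor(p,cv2.COLOR_RGB2HSV).astype(int)
m=np.zeros(p.shape[:2],np.uint8); cv2.line(m,(int(368*.64),int(228*.64)),(int(287*.64),int(348*.64)),1,9)
w=(m>0)&(hsv[...,1]<60)&(hsv[...,2]>185)
pts=np.array([f((u+.18)/.64,(v+.18)/.64,12)[:2] for v,u in zip(*np.nonzero(w))])
vx,vy,x0,y0=cv2.fitLine(pts.astype(np.float32),cv2.DIST_HUBER,0,.01,.01).ravel()
print(len(pts),"line dir",np.degrees(np.arctan2(vy,vx)),x0,y0, "perp dist hub",(hub[0]-x0)*vy-(hub[1]-y0)*vx, pts.min(0),pts.max(0))
# foot long edge corners by eye
for a,b in(((368,100),(225,330)),):
    A,B=f(*a,12),f(*b,12); print("edge",A,B,np.degrees(np.arctan2(*(A-B)[1::-1])))
A,B=f(372,113,12),f(234,330,12); print("bolts",A,B,np.degrees(np.arctan2(*(A-B)[1::-1])))
# arm dir
for yy in(250,310):
    row=g[int(yy*.64)].min(1); cols=[u for u in range(int(370*.64),int(435*.64)) if row[u]>190]; print(yy,cols[0],cols[-1])
A,B=f(402,240,146),f(402,318,146); print("arm",np.degrees(np.arctan2(*(A-B)[1::-1])),A,B)
E
```

```text
hub [685.27959649 -58.41497876 160.        ]
233 line dir 13.402736 577.3148 -84.280426 perp dist hub -0.1353702464140163 [ 498.27570429 -104.38267157] [643.18647556 -67.63162614]
edge [707.72653125   7.22272692  12.        ] [470.91615448 -50.67273167  12.        ] 13.738203775784035
bolts [702.9234016   -2.98682408  12.        ] [477.96629665 -56.6825109   12.        ] 13.424905352444219
250 247 265
310 247 265
arm 48.53956684034666 [669.20379533 -75.98077123 146.        ] [ 638.92655618 -110.2506226   146.        ]
```

Emit:
step_arm(deltas=[[[0.6,1,0,-16,0,0,0],[0.6,1,0,-16,0,0,0],[0.6,0,0,-16,0,0,0],[0.6,0,0,-16,0,0,0],[0.6,0,0,-16,0,0,0],[0.6,0,0,-16,0,0,0],[0.6,0,0,-15,0,0,0],[0.6,0,0,-15,0,0,0],[0.6,0,0,0,0,0,0]]])

```text
clock: 3.2
eef_pos: [647.0, -91.2, 130.3]
tool_rot: [-3.135, 0.002, 0.849]
force: [-0.6, 0.5, 0.0]
width: 51.3
```

```bash
python3 - <<'E'
from h import *
p,d,c=grab("wrist","wrist2"); cv2.imwrite("pics/wrist2b.png",cv2.resize(p[:,:,::-1],(800,600)))
s=ctrl.read_state(); print(s["eef_pos"],s["tool_rot"],s["force"],s["qpos"])
E
```

```text
[648.00296108 -91.90642177 131.97561579] [-3.13751115e+00  8.80311642e-04  8.49097205e-01] [0.09768975 0.29856504 0.63025106] [-0.20172645  0.82140955  0.53624084  1.60495945 -0.51589758  0.86442813
 -0.18443128]
```

View pics/wrist2b.png

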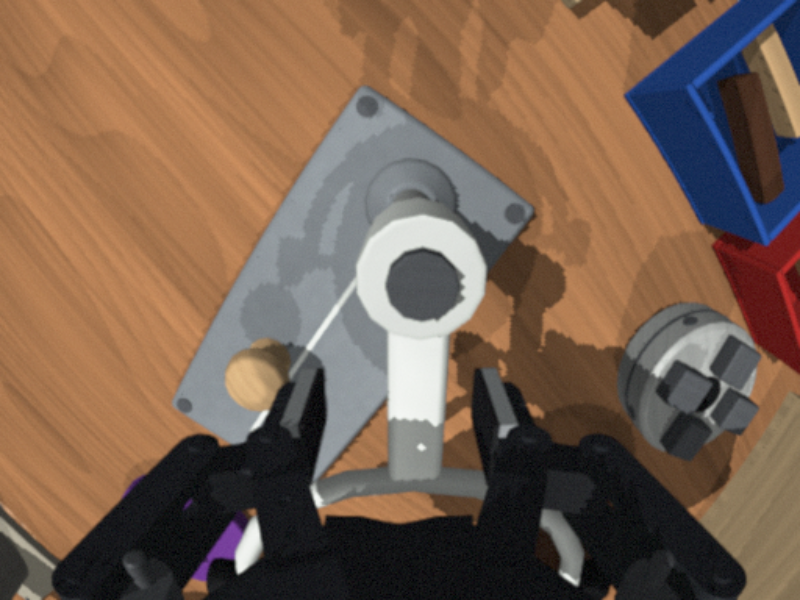

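Emit:
step_arm(deltas=[[[0.6,4,-3.5,0,0,0,0],[0.6,0,0,0,0,0,0],[0.2,0,0,0,0,0,0],[0,0,0,0,0,0,0],[0,0,0,0,0,0,0],[0,0,0,0,0,0,0],[0,0,0,0,0,0,0]]])

```text
clock: 3.83
eef_pos: [651.6, -95.8, 134.0]
tool_rot: [-3.136, -0.0, 0.848]
force: [-5.8, 3.4, 7.3]
width: 16.8
```

```bash
python3 - <<'E'
from h import *
s=ctrl.read_state(); print(s["eef_pos"],s["tool_rot"],s["force"],s["width"])
E
```

```text
[651.5518537  -95.8241625  134.00012862] [-3.13602075e+00 -7.97682855e-05  8.48492970e-01] [-5.81908268  3.39608053  7.2905903 ] 16.795187014033388
```

```bash
python3 - <<'E'
import numpy as np
th=np.linspace(.8485,.2335,13); p=-47.8*np.c_[np.cos(th),np.sin(th)]
print(np.diff(p,axis=0).round(1).tolist())
E
```

```text
[[-1.8, 1.7], [-1.7, 1.8], [-1.6, 1.8], [-1.5, 1.9], [-1.4, 2.0], [-1.3, 2.1], [-1.2, 2.1], [-1.1, 2.2], [-1.0, 2.2], [-0.9, 2.3], [-0.7, 2.3], [-0.6, 2.4]]
```

Emit:
step_arm(deltas=[[[0,-1.8,1.7,0,0,0,-0.051],[0,-1.7,1.8,0,0,0,-0.051],[0,-1.6,1.8,0,0,0,-0.051],[0,-1.5,1.9,0,0,0,-0.051],[0,-1.4,2.0,0,0,0,-0.051],[0,-1.3,2.1,0,0,0,-0.051]]])

```text
clock: 4.33
eef_pos: [642.1, -84.9, 134.0]
tool_rot: [-3.137, 0.002, 0.542]
force: [-5.9, 2.7, 8.0]
width: 16.6
```

Emit:
step_arm(deltas=[[[0,-1.2,2.1,0,0,0,-0.051],[0,-1.1,2.2,0,0,0,-0.051],[0,-1.0,2.2,0,0,0,-0.051],[0,-0.9,2.3,0,0,0,-0.051],[0,-0.7,2.3,0,0,0,-0.051],[0,-0.6,2.4,0,0,0,-0.051],[0,0,0,0,0,0,0],[0,0,0,0,0,0,0]]])

```text
clock: 5.0
eef_pos: [635.9, -70.4, 134.0]
tool_rot: [-3.135, 0.005, 0.236]
force: [-8.7, 5.1, 9.7]
width: 16.6
```

```bash
python3 - <<'E'
from h import *
p,d,c=grab("wrist","wrist3"); cv2.imwrite("pics/wrist3b.png",cv2.resize(p[:,:,::-1],(800,600)))
grab("top","top3")
s=ctrl.read_state(); print(s["eef_pos"],s["tool_rot"],s["force"],s["width"])
E
```

```text
[635.87505858 -70.40085601 133.98054053] [-3.13503982  0.00438313  0.23626206] [-8.33417182  5.30678902  8.76952204] 16.429211610766497
```

View pics/wrist3b.png

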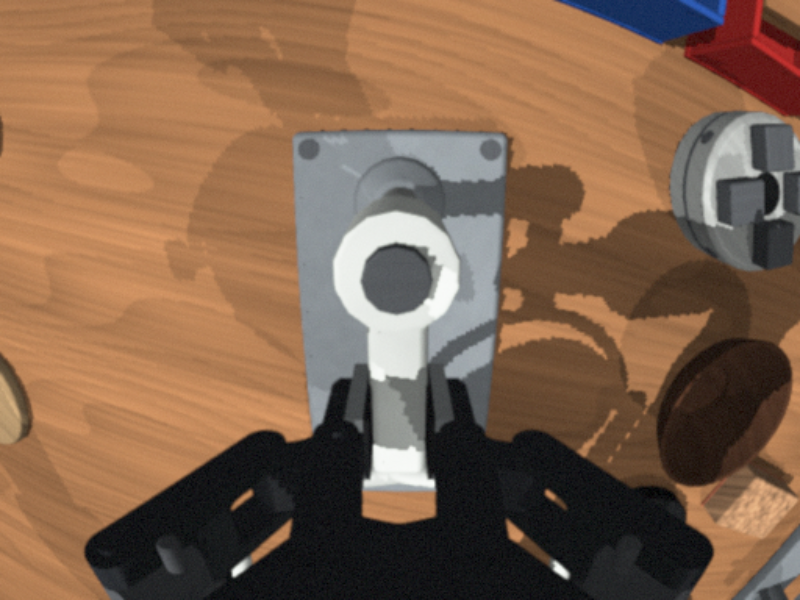

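Emit:
step_arm(deltas=[[[0.4,0,0,0,0,0,0],[0.5,0,0,0,0,0,0],[0.5,0,0,0,0,0,0],[0.5,0,0,20,0,0,0],[0.5,0,0,30,0,0,0],[0.5,0,0,30,0,0,0],[0.5,0,0,30,0,0,0],[0.3,0,0,0,0,0,0],[0,0,0,0,0,0,0]]])

```text
clock: 5.85
eef_pos: [640.0, -73.8, 245.3]
tool_rot: [3.14, -0.004, 0.235]
force: [0.9, 0.9, 0.0]
width: 19.6
```

```bash
python3 - <<'E'
from h import *
p,d,c=grab("wrist","wrist4"); cv2.imwrite("pics/wrist4b.png",cv2.resize(p[:,:,::-1],(800,600)))
p,d,c=grab("top","top4"); cv2.imwrite("pics/top4b.png",cv2.resize(p[80:260,220:460,::-1],None,fx=3,fy=3,interpolation=2))
s=ctrl.read_state(); print(s["eef_pos"],s["tool_rot"],s["force"],s["width"])
E
```

```text
[638.32383043 -72.76976093 242.4986205 ] [-3.14086984e+00  8.75736326e-04  2.34781241e-01] [-0.03315707 -0.38692714 -0.20708811] 4.407203943036035
```

View pics/wrist4b.png

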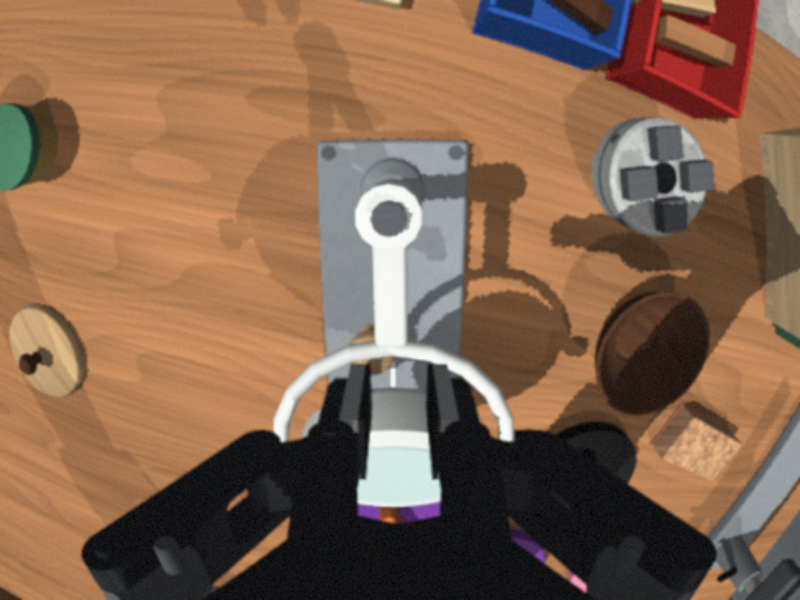

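View pics/top4b.png

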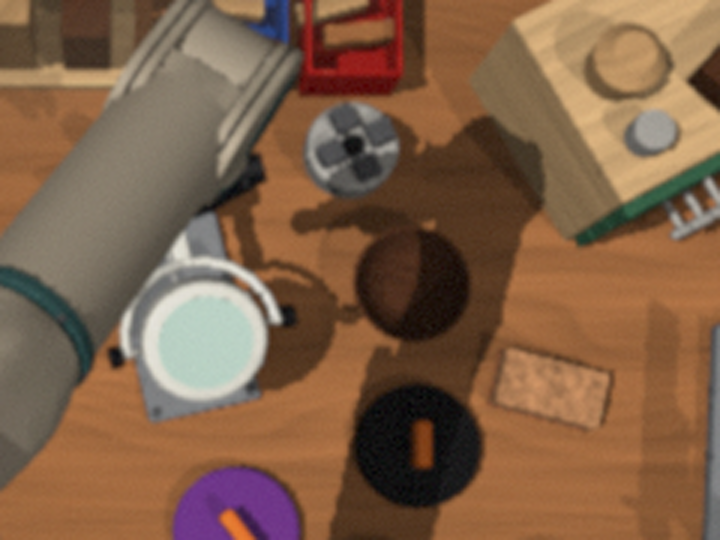

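```bash
python3 - <<'E'
from h import *
p,d,c=load("wrist4"); f=lambda u,v,z: onz("wrist",u,v,z,c)
g=p.min(2).astype(int)
hub=f(389*.64,217*.64,160)
pts=[]
for r in range(165,215):
    cols=[u for u in range(225,275) if g[r,u]>170]
    if len(cols)>10: pts.append(f((cols[0]+cols[-1])/2,r,146)[:2])
pts=np.array(pts,np.float32); vx,vy,_,_=cv2.fitLine(pts,cv2.DIST_HUBER,0,.01,.01).ravel(); print(len(pts),"arm",np.degrees(np.arctan2(vy,vx))%180, "hub->arm end",np.degrees(np.arctan2(*(hub[:2]-pts[-1])[::-1])),hub)
A,B=[f(u*.64,v*.64,12) for u,v in((329,153),(455,153))]; print("bolts short edge dir",np.degrees(np.arctan2(*(A-B)[1::-1]))-90)
hsv=cv2.cvtColor(p,cv2.COLOR_RGB2HSV).astype(int)
for lo,hi,side in((195,225,0),(280,310,1)):
    pts=[]
    for r in range(115,210):
        ok=[u for u in range(lo,hi) if hsv[r,u,1]<90]
        if ok: pts.append(f(ok[0] if side==0 else ok[-1],r,12)[:2])
    pts=np.array(pts,np.float32); vx,vy,_,_=cv2.fitLine(pts,cv2.DIST_HUBER,0,.01,.01).ravel(); print("edge",len(pts),np.degrees(np.arctan2(vy,vx))%180)
p,d,c=load("top4")
k1,k2=[onz("top",u/3+220-.33,v/3+80-.33,143,c) for u,v in((288,316),(117,356))]
print("knobs",k1,k2,(k1+k2)/2,np.degrees(np.arctan2(*(k2-k1)[1::-1]))-90, np.hypot(*(k2-k1)[:2]))
P=cloud("top",d,c); hsv=cv2.cvtColor(p,cv2.COLOR_RGB2HSV).astype(int);H,S,V=hsv[...,0],hsv[...,1],hsv[...,2]
x,y,z=P[...,0],P[...,1],P[...,2]
m=(H>70)&(H<100)&(S>25)&(S<120)&(z>90)&(x>430)&(x<650)&(y>-200)&(y<0); m=cv2.erode(m.astype(np.uint8),np.ones((3,3)))>0
q=P[m]
for _ in range(3):
    nv=np.linalg.svd(q-q.mean(0),full_matrices=False)[2][2]; nv*=np.sign(nv[2]); r=(q-q.mean(0))@nv; q=q[abs(r)<4]
print("glass",len(q),q.mean(0),nv,np.degrees(np.arccos(nv[2])),"lean dir",np.degrees(np.arctan2(nv[1],nv[0])))
m=(H>3)&(H<14)&(S>190)&(V>110)&(x>400)&(x<480)&(y>-370)&(y<-290)
v,u=np.nonzero(m); pts=np.array([onz("top",a,b,43,c)[:2] for a,b in zip(u,v)],np.float32); print("grip",cv2.minAreaRect(pts),len(pts))
E
```

```text
50 arm 14.426301 hub->arm end 13.333942583754066 [685.44366957 -58.94664573 160.        ]
bolts short edge dir 13.325737961894745
edge 95 13.571126
edge 95 13.550124
knobs [ 556.74465205 -177.95156468  143.        ] [517.22531241 -14.25616688 143.        ] [536.98498223 -96.10386578 143.        ] 13.572636264283616 168.39822287050188
glass 487 [529.50179945 -97.57774357 158.1144739 ] [-0.43283142 -0.12199018  0.89318271] 26.72404905333518 lean dir -164.25992136035714
grip ((442.296630859375, -327.9573669433594), (12.228215217590332, 39.86393737792969), 88.45365142822266) 44
```

Emit:
step_arm(deltas=[[[0,-19,-4,0,0,0,0],[0,-19,-4,0,0,0,0],[0,-19,-4,-10,0,0,0],[0,0,0,-20,0,0,0],[0,0,0,-15,0,0,0],[0,0,0,0,0,0,0],[0,0,0,0,0,0,0]]])

```text
clock: 6.53
eef_pos: [580.8, -84.7, 196.8]
tool_rot: [-3.141, 0.003, 0.235]
force: [-0.3, -0.3, 0.5]
width: -0.0
```

```bash
python3 - <<'E'
from h import *
p,d,c=grab("wrist","wrist5"); cv2.imwrite("pics/wrist5b.png",cv2.resize(p[:,:,::-1],(800,600)))
s=ctrl.read_state(); print(s["eef_pos"],s["tool_rot"],s["force"],s["width"])
E
```

```text
[581.57824414 -85.17293904 197.7978049 ] [3.14148480e+00 1.35664833e-03 2.34690352e-01] [-0.54123493  0.28271065  0.61647405] 0.11927580946609
```

View pics/wrist5b.png

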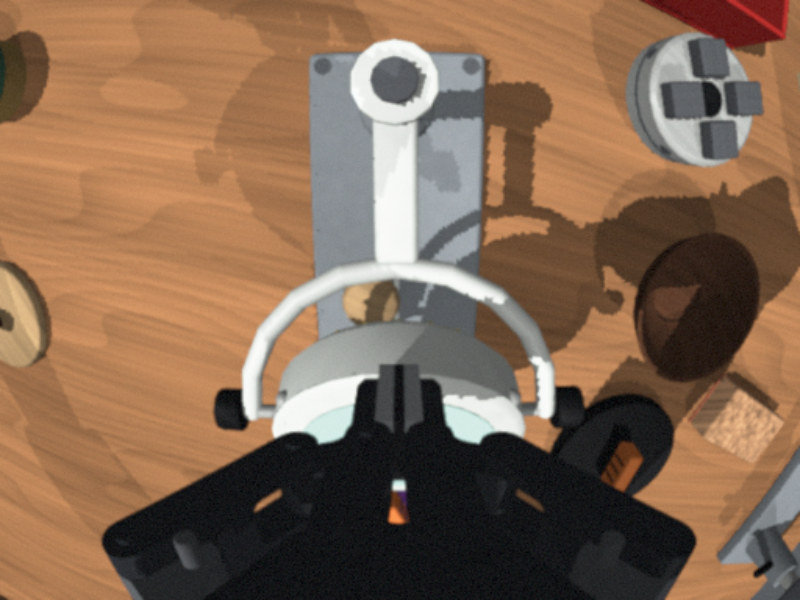

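Emit:
step_arm(deltas=[[[0,0,0,-5,0,0,0],[0,0,0,-4,0,0,0],[0,0,0,-3,0,0,0],[0,0,0,-3,0,0,0],[0,0,0,-3,0,0,0],[0,0,0,-3,0,0,0],[0,0,0,-2,0,0,0],[0,0,0,-2,0,0,0]]])

```text
clock: 7.25
eef_pos: [586.9, -84.9, 176.0]
tool_rot: [3.138, -0.011, 0.236]
force: [5.5, 2.2, 8.3]
width: -0.2
```

Emit:
step_arm(deltas=[[[0,0,0,-2,0,0,0],[0,0,0,-1,0,0,0],[0,0,0,0,0,0,0]]])

```text
clock: 7.5
eef_pos: [585.8, -85.2, 172.4]
tool_rot: [3.139, -0.008, 0.236]
force: [3.8, 0.8, 5.8]
width: -0.2
```

```bash
python3 - <<'E'
from h import *
p,d,c=grab("wrist","wrist6"); cv2.imwrite("pics/wrist6b.png",cv2.resize(p[:,:,::-1],(800,600)))
s=ctrl.read_state(); print(s["eef_pos"],s["tool_rot"],s["force"],s["width"])
E
```

```text
[585.70113936 -85.17693232 172.40345424] [ 3.13866392 -0.00812318  0.23564393] [3.9955898  0.68247911 6.1936845 ] 0.14836469696456528
```

View pics/wrist6b.png

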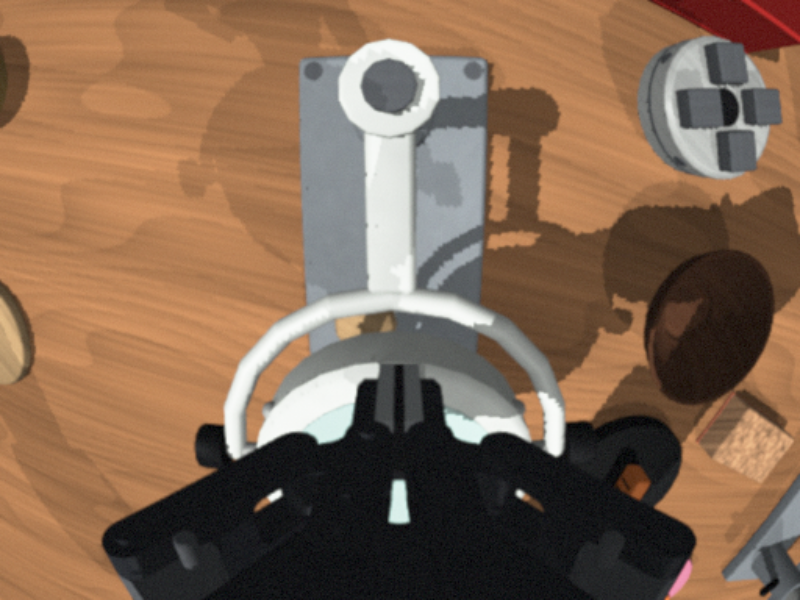

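Emit:
step_arm(deltas=[[[0,0,0,-1.5,0,0,0],[0,0,0,-1.5,0,0,0],[0,0,0,-1,0,0,0],[0,0,0,0,0,0,0],[0,0,0,0,0,0,0]]])

```text
clock: 7.97
eef_pos: [585.5, -85.2, 168.3]
tool_rot: [3.139, -0.008, 0.236]
force: [3.7, 0.5, 6.8]
width: -0.2
```

```bash
cat > lens.py <<'E'
from h import *
import sys
def glass(n,name):
    p,d,c=load(name); P=cloud(n,d,c); hsv=cv2.cvtColor(p,cv2.COLOR_RGB2HSV).astype(int);H,S,V=hsv[...,0],hsv[...,1],hsv[...,2]
    x,y,z=P[...,0],P[...,1],P[...,2]
    m=(d>0)&(H>70)&(H<100)&(S>25)&(S<120)&(z>120)&(z<200)&(np.hypot(x-537,y+96)<65); m=cv2.erode(m.astype(np.uint8),np.ones((3,3)))>0
    q=P[m]
    if len(q)<30: print(n,"few",len(q)); return
    for _ in range(4):
        nv=np.linalg.svd(q-q.mean(0),full_matrices=False)[2][2]; nv*=np.sign(nv[2]); r=(q-q.mean(0))@nv; q=q[abs(r)<3]
    a=np.radians(13.4); ex=np.array([np.cos(a),np.sin(a),0]); ey=np.array([-ex[1],ex[0],0])
    print(n,"glass",len(q),q.mean(0).round(1),"tilt(+ pillar up) deg",np.degrees(-nv@ex).round(2),"roll",np.degrees(nv@ey).round(2))
E
python3 - <<'E'
from lens import *
s=ctrl.read_state(); print(s["eef_pos"],s["tool_rot"],s["force"],s["width"])
for n in("top","scene","wrist"):
    grab(n,n+"7"); glass(n,n+"7")
E
```

```text
[585.54447817 -85.21608099 168.32725163] [ 3.13875062 -0.00777961  0.23556748] [3.66233005 0.46731367 6.80021036] -0.22757075267891763
top glass 321 [ 530.8 -101.1  160.2] tilt(+ pillar up) deg 0.14 roll -0.22
scene few 0
wrist glass 54 [ 581.  -106.7  163.2] tilt(+ pillar up) deg -50.79 roll -26.52
```

Emit:
step_arm(deltas=[[[0,0,0,20,0,0,0],[0,0,0,30,0,0,0],[0,0,-10,30,0,0,0],[0.3,-15,-30,0,0,0,-0.03],[0.5,-15,-30,0,0,0,-0.03],[0.5,-15,-30,0,0,0,-0.03],[0.5,-15,-30,0,0,0,-0.03],[0.5,-15,-30,0,0,0,-0.03],[0.5,-15,-30,0,0,0,-0.03],[0.5,0,0,0,0,0,0]]])

```text
clock: 8.95
eef_pos: [487.2, -282.9, 247.7]
tool_rot: [3.135, 0.001, 0.043]
force: [-0.7, -0.2, 0.6]
width: 42.6
```

```bash
python3 - <<'E'
from lens import *
s=ctrl.read_state(); print(s["eef_pos"],s["tool_rot"],s["force"],s["width"])
for n in("top","scene","wrist"):
    p,_,_=grab(n,n+"8"); glass(n,n+"8")
    cv2.imwrite(f"pics/{n}8b.png",cv2.resize(p[:,:,::-1],(800,600)))
E
```

```text
[ 487.21182026 -282.86332213  247.70147049] [3.13546539e+00 6.17516230e-04 4.31845943e-02] [-0.72827057 -0.15613689  0.58279477] 42.58324178131566
top glass 447 [537.3 -95.7 160.2] tilt(+ pillar up) deg 0.51 roll -0.74
scene few 0
wrist few 0
```

View pics/top8b.png

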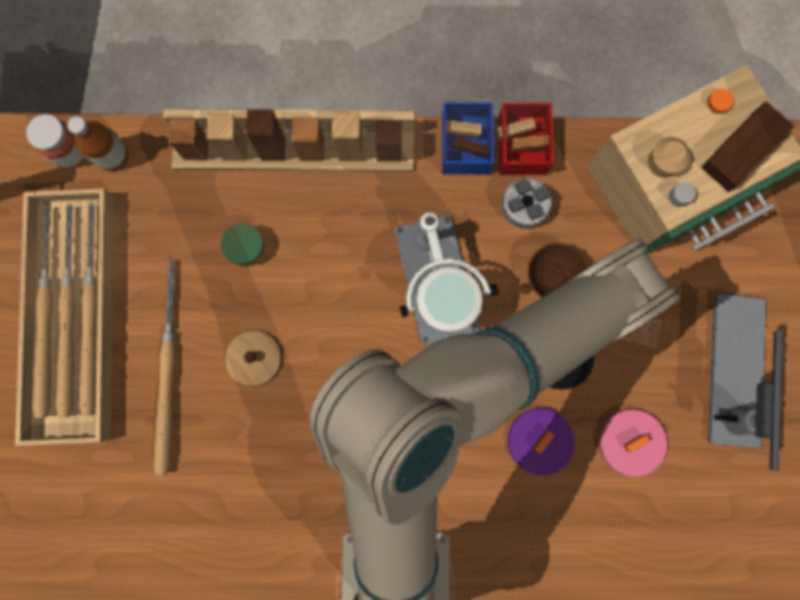

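View pics/scene8b.png

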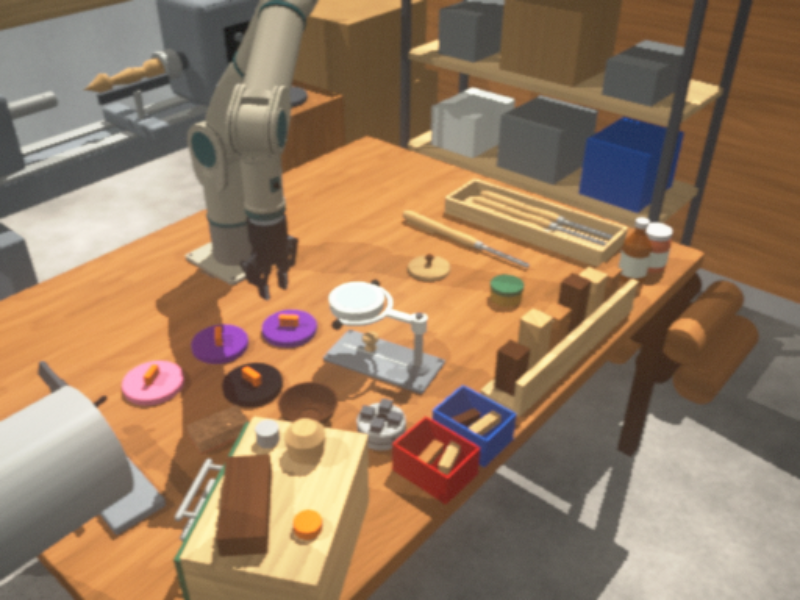

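View pics/wrist8b.png

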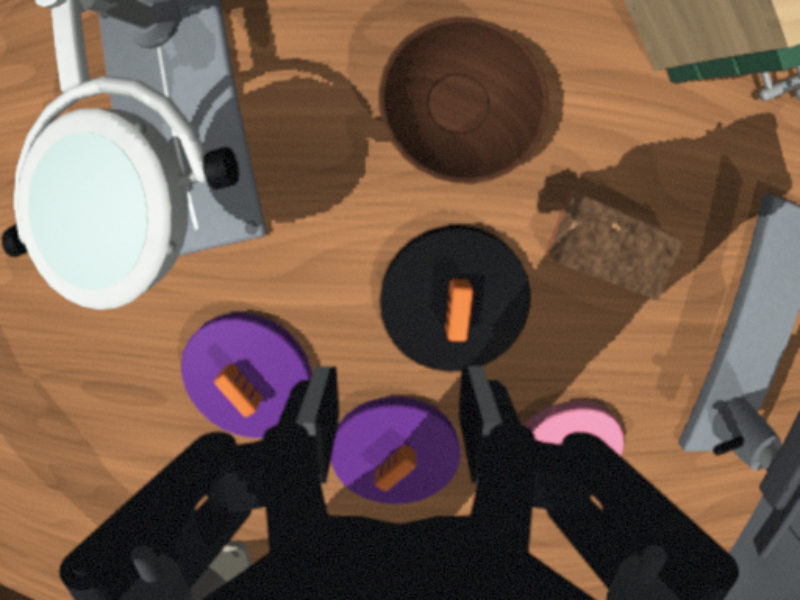

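```bash
python3 - <<'E'
from h import *
p,d,c=load("wrist8")
hsv=cv2.cvtColor(p,cv2.COLOR_RGB2HSV).astype(int);H,S,V=hsv[...,0],hsv[...,1],hsv[...,2]
m=np.zeros(H.shape,bool); m[170:225,275:310]=1
o=m&(H>3)&(H<16)&(S>150)&(V>200)
v,u=np.nonzero(o); print(len(u),u.min(),u.max(),v.min(),v.max())
pts=np.array([onz("wrist",a,b,43,c)[:2] for a,b in zip(u,v)],np.float32); print("grip top",cv2.minAreaRect(pts))
# black disc at z=17
k=np.zeros(H.shape,np.uint8); k[140:240,240:345]=1
b=((k>0)&(V<45)).astype(np.uint8); n,l,st,ce=cv2.connectedComponentsWithStats(b); i=l[185,265]; print(st[i])
cn=max(cv2.findContours((l==i).astype(np.uint8),cv2.RETR_EXTERNAL,cv2.CHAIN_APPROX_NONE)[0],key=len)[:,0]
pts=np.array([onz("wrist",a,b,17,c)[:2] for a,b in cn],np.float32); print("disc",cv2.minEnclosingCircle(pts),cv2.fitEllipse(pts))
p,d,c=load("top0"); print("top grip", onz("top",360.9,227.7,43,c))
E
```

```text
379 287 301 185 217
grip top ((444.60528564453125, -327.43292236328125), (14.489602088928223, 42.89082717895508), 89.5428237915039)
[ 244  144   95   96 6232]
disc ((444.2759094238281, -330.1266174316406), 67.8722915649414) ((446.21612548828125, -327.956298828125), (124.91879272460938, 129.27642822265625), 110.14952087402344)
top grip [ 441.69112632 -327.64107049   43.        ]
```

Emit:
step_arm(deltas=[[[0.5,-22,-22,0,0,0,-0.03],[0.5,-22,-22.5,-10,0,0,-0.025],[0.5,0,0,-30,0,0,0],[0.5,0,0,-35,0,0,0],[0.5,0,0,-35,0,0,0],[0.5,0,0,-35,0,0,0],[0.5,0,0,-30,0,0,0],[0.5,0,0,-20,0,0,0],[0.5,0,0,0,0,0,0],[0.5,0,0,0,0,0,0]]])

```text
clock: 9.93
eef_pos: [448.2, -318.1, 50.6]
tool_rot: [-3.14, 0.001, 0.002]
force: [0.7, -0.7, 0.2]
width: 42.7
```

```bash
python3 - <<'E'
from lens import *
s=ctrl.read_state(); print(s["eef_pos"],s["tool_rot"],s["force"],s["width"])
p,_,_=grab("wrist","wrist9"); cv2.imwrite(f"pics/wrist9b.png",cv2.resize(p[:,:,::-1],(800,600)))
E
```

```text
[ 448.23881144 -318.10930296   50.62921615] [-3.13996194e+00  1.19856655e-03  1.89756742e-03] [ 0.69335835 -0.72458366  0.21970595] 42.692703462801525
```

View pics/wrist9b.png

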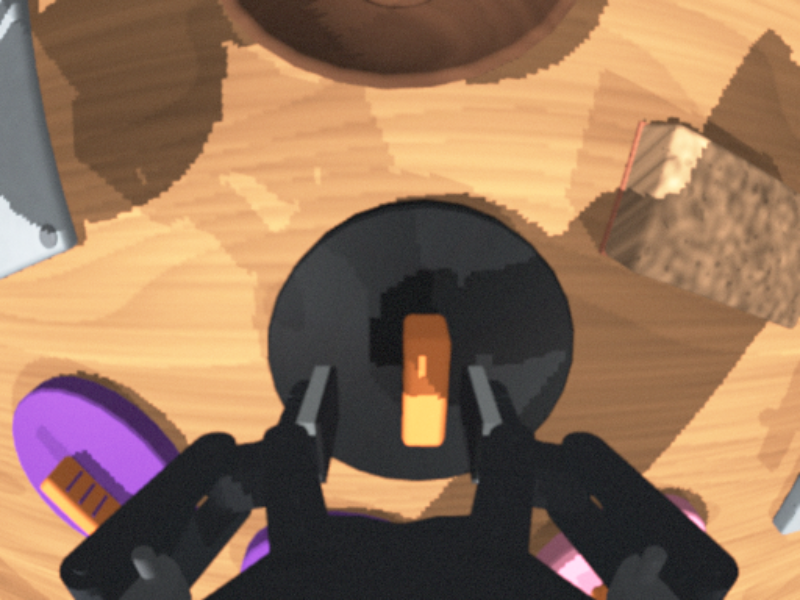

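Emit:
step_arm(deltas=[[[0.5,-2.5,-5,0,0,0,0],[0.5,-2,-4.5,0,0,0,0],[0.5,0,0,-6,0,0,0],[0.5,0,0,-6,0,0,0],[0.5,0,0,-6,0,0,0],[0.5,0,0,-3,0,0,0],[0.5,0,0,0,0,0,0]]])

```text
clock: 10.57
eef_pos: [442.8, -328.4, 29.3]
tool_rot: [-3.14, 0.001, -0.0]
force: [0.0, -1.2, 0.4]
width: 42.7
```

```bash
python3 - <<'E'
from lens import *
s=ctrl.read_state(); print(s["eef_pos"],s["tool_rot"],s["force"],s["width"])
p,_,_=grab("wrist","wrist10"); cv2.imwrite(f"pics/wrist10b.png",cv2.resize(p[:,:,::-1],(800,600)))
E
```

```text
[ 442.76965519 -328.40610555   29.30084628] [-3.14020508e+00  1.19535918e-03 -1.79475236e-04] [ 0.00507156 -1.22006843  0.44830181] 42.6958819325298
```

View pics/wrist10b.png

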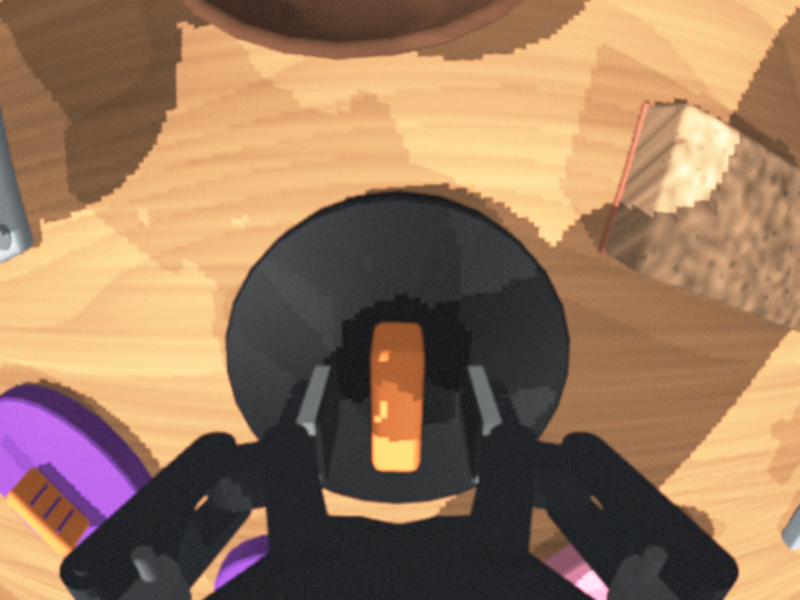

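Emit:
step_arm(deltas=[[[0.5,0,0,-1.5,0,0,0],[0.3,0,0,0,0,0,0],[0,0,0,0,0,0,0],[0,0,0,0,0,0,0],[0,0,0,0,0,0,0],[0,0,0,0,0,0,0]]])

```text
clock: 11.12
eef_pos: [443.3, -329.2, 29.1]
tool_rot: [3.141, -0.0, -0.0]
force: [-0.4, 0.4, 3.0]
width: 14.7
```

```bash
python3 - <<'E'
from lens import *
s=ctrl.read_state(); print(s["eef_pos"],s["tool_rot"],s["force"],s["width"])
E
```

```text
[ 443.34610812 -329.20138639   29.06973433] [ 3.14130244e+00 -4.24573363e-04 -2.66915101e-04] [-0.44909111  0.38139307  2.99911532] 14.702825025895761
```

Emit:
step_arm(deltas=[[[0,0,0,10,0,0,0],[0,0,0,30,0,0,0],[0,0,0,35,0,0,0],[0,0,0,35,0,0,0],[0,0,0,35,0,0,0],[0,0,0,35,0,0,0],[0,0,0,25,0,0,0],[0,0,0,0,0,0,0],[0,0,0,0,0,0,0]]])

```text
clock: 11.87
eef_pos: [443.7, -329.3, 235.5]
tool_rot: [3.14, -0.003, -0.0]
force: [-0.6, 0.9, -0.8]
width: 15.0
```

```bash
python3 - <<'E'
from lens import *
s=ctrl.read_state(); print(s["eef_pos"],s["tool_rot"],s["force"],s["torque"],s["width"])
p,d,c=grab("wrist","wrist11"); cv2.imwrite(f"pics/wrist11b.png",cv2.resize(p[:,:,::-1],(800,600)))
p,d,c=grab("scene","scene11"); cv2.imwrite(f"pics/scene11b.png",cv2.resize(p[150:300,80:280,::-1],None,fx=4,fy=4,interpolation=2))
E
```

```text
[ 443.66768443 -329.30057918  235.5233788 ] [ 3.14033596e+00 -2.84554487e-03 -2.24527320e-06] [-0.59708167  0.89213344 -0.7796879 ] [-0.010543   -0.04990953 -0.03152864] 14.959174798091226
```

View pics/wrist11b.png

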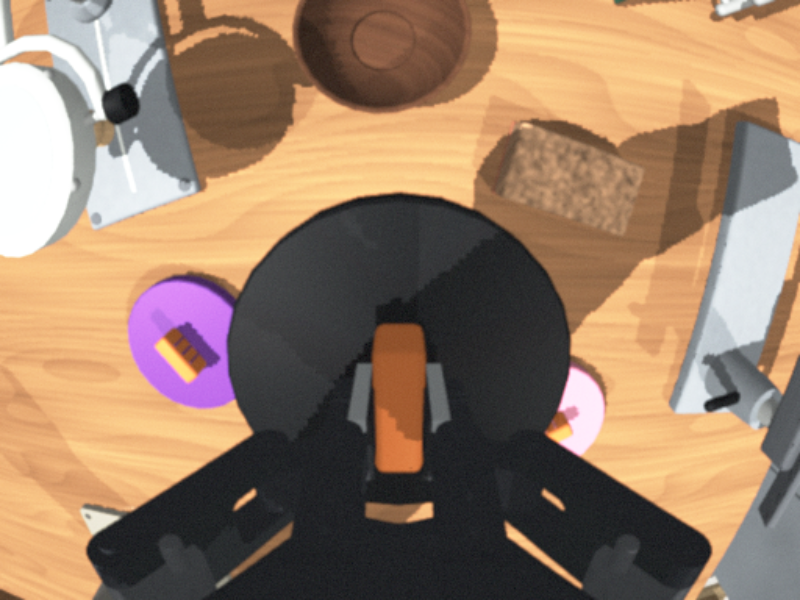

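View pics/scene11b.png

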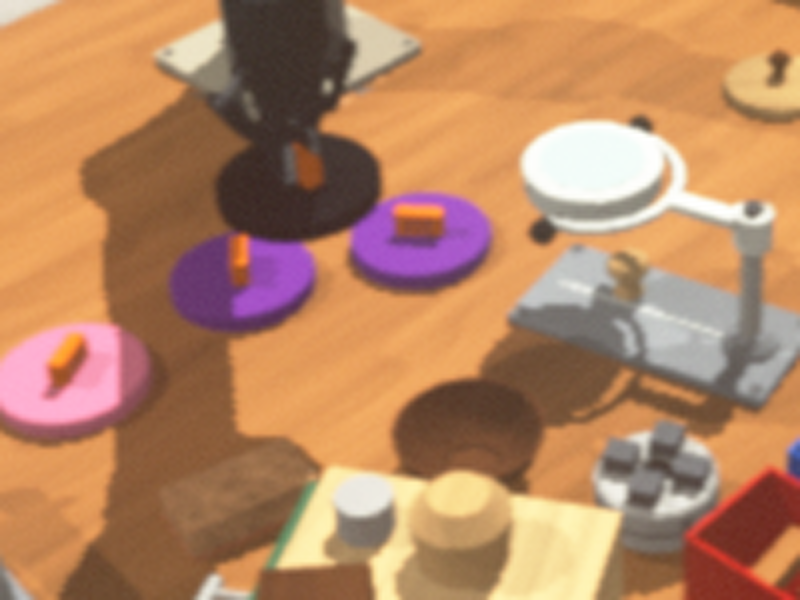

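```bash
cat > cap.py <<'E'
from h import *
from scipy.optimize import least_squares
def capc(name,zt,cy0=345):
    p,d,c=load(name); V=p.max(2).astype(int)
    # upper arc: scan columns from above downwards for transition to dark
    pts=[]
    for ang in np.radians(np.arange(-175,-4,3)):
        for r in np.arange(140,70,-.25):
            u,v=399*.64+r*np.cos(ang),cy0*.64+r*.9*np.sin(ang)
            if not(0<=int(v)<384 and 0<=int(u)<512): continue
            if V[int(round(v)),int(round(u))]<70 and p[int(round(v)),int(round(u))].std()<8: pts.append((u,v)); break
    q=np.array([onz("wrist",u,v,zt,c)[:2] for u,v in pts])
    f=lambda a: np.hypot(q[:,0]-a[0],q[:,1]-a[1])-a[2]
    s=least_squares(f,[*q.mean(0),65],loss="soft_l1"); s2=least_squares(lambda a:f([*a,65]),s.x[:2],loss="soft_l1")
    return len(q),s.x.round(1),s2.x.round(1),np.abs(f(s.x)).mean().round(2)
E
python3 - <<'E'
from cap import *
print(capc("wrist11",235.5-12.1))
E
```

```text
(57, array([ 447.1, -329.6,   63. ]), array([ 444.7, -329.6]), np.float64(0.29))
```

Emit:
step_arm(deltas=[[[0,10.4,26,0,0,0,0],[0,10.4,26,0,0,0,0],[0,10.4,26,0,0,0,0],[0,10.4,26,0,0,0,0],[0,10.4,26,0,0,0,0],[0,10.4,26,0,0,0,0],[0,10.4,26,0,0,0,0],[0,10.4,26,0,0,0,0],[0,10.4,26,0,0,0,0],[0,0,0,0,0,0,0]]])

```text
clock: 12.8
eef_pos: [538.2, -87.6, 231.2]
tool_rot: [-3.137, 0.003, 0.009]
force: [0.5, -0.2, -0.3]
width: 14.5
```

Emit:
step_arm(deltas=[[[0,0,0,-10,0,0,0],[0,0,0,-12,0,0,0],[0,0,0,-10,0,0,0],[0,0,0,0,0,0,0],[0,0,0,0,0,0,0]]])

```text
clock: 13.22
eef_pos: [535.6, -96.0, 200.7]
tool_rot: [3.142, 0.003, -0.003]
force: [-0.3, 0.8, -0.1]
width: 14.9
```

```bash
python3 - <<'E'
from cap import *
s=ctrl.read_state(); print(s["eef_pos"],s["tool_rot"],s["force"],s["torque"],s["width"])
p,d,c=grab("wrist","wrist12"); cv2.imwrite(f"pics/wrist12b.png",cv2.resize(p[:,:,::-1],(800,600)))
print(capc("wrist12",s["eef_pos"][2]-12.1))
p,d,c=grab("scene","scene12"); cv2.imwrite(f"pics/scene12b.png",cv2.resize(p[140:260,170:310,::-1],None,fx=5,fy=5,interpolation=2))
p,d,c=grab("top","top12"); cv2.imwrite(f"pics/top12b.png",cv2.resize(p[90:240,200:400,::-1],None,fx=4,fy=4,interpolation=2))
E
```

```text
[535.63591624 -96.04576855 200.66162564] [ 3.14154994e+00  2.50192091e-03 -2.63558905e-03] [-0.3327655   0.80661837 -0.10782853] [-0.03447385  0.02204006 -0.02130613] 14.937813821992282
(57, array([539. , -96.8,  63.3]), array([537.1, -97.3]), np.float64(1.57))
```

View pics/wrist12b.png

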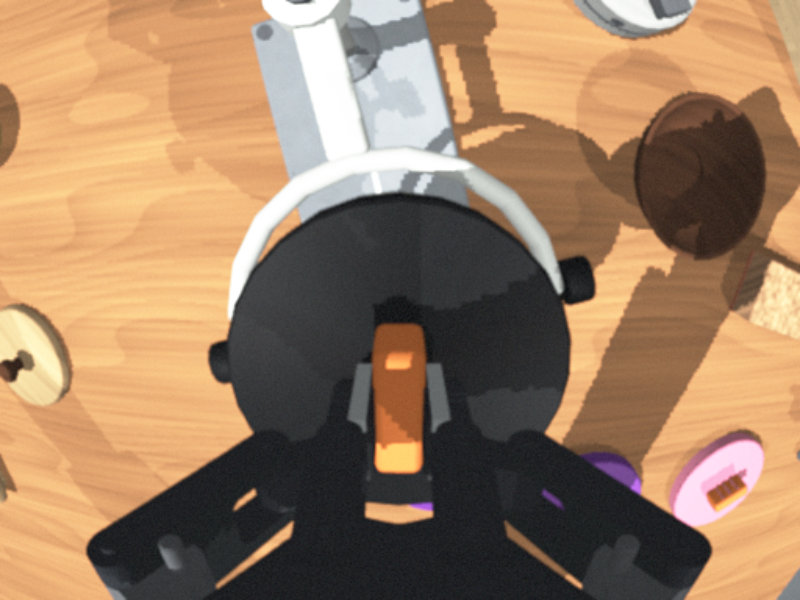

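View pics/scene12b.png

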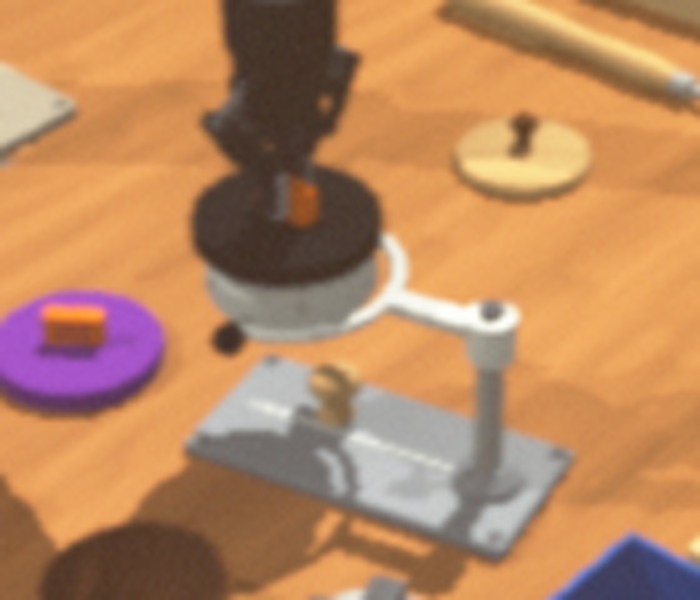

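View pics/top12b.png

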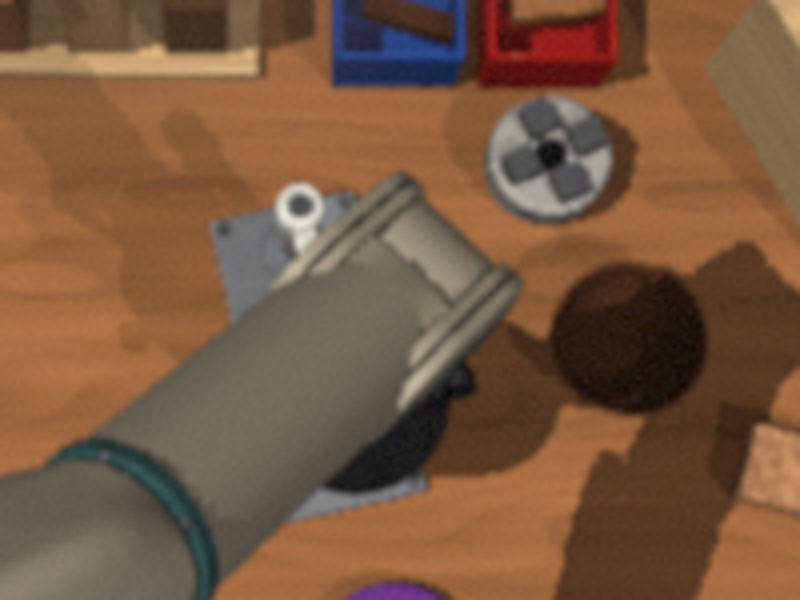

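```bash
python3 - <<'E'
from cap import *
p,d,c=load("wrist12"); S=cv2.cvtColor(p,cv2.COLOR_RGB2HSV)[...,1].astype(int); V=p.min(2).astype(int)
pts=[]
for ang in np.radians(np.concatenate([np.arange(-170,-115,2),np.arange(-62,-25,2)])):
    cx,cy=399*.64,345*.64
    for r in np.arange(150,90,-.25):
        u,v=cx+r*np.cos(ang),cy+r*np.sin(ang)
        if V[int(round(v)),int(round(u))]>150 and S[int(round(v)),int(round(u))]<50: pts.append((u,v)); break
for z in(140,):
    q=np.array([onz("wrist",u,v,z,c)[:2] for u,v in pts])
    f=lambda a: np.hypot(q[:,0]-a[0],q[:,1]-a[1])-a[2]
    for _ in range(2):
        s=least_squares(f,[537,-96,79],loss="soft_l1"); s2=least_squares(lambda a:f([*a,79]),[537,-96],loss="soft_l1")
        q=q[abs(f(s.x))<3]
    print(len(q),s.x.round(1),s2.x.round(1),abs(f(s.x)).mean())
a,b=onz("wrist",595*.64,280*.64,140,c),onz("wrist",209*.64,361*.64,140,c); print(a,b,(a+b)/2,np.hypot(*(a-b)[:2]),np.degrees(np.arctan2(*(b-a)[1::-1]))-90)
E
```

```text
43 [537.5 -94.7  79.3] [538.1 -94.6] 0.3237205119360956
[ 559.02036828 -188.90659808  140.        ] [516.72205425  -0.94632541 140.        ] [537.87121126 -94.92646174 140.        ] 192.660871663704 12.682487774269646
```

Emit:
step_arm(deltas=[[[0,0.5,1.3,0,0,0,0],[0,0,0,-4,0,0,0],[0,0,0,-4,0,0,0],[0,0,0,-3,0,0,0],[0,0,0,0,0,0,0]]])

```text
clock: 13.78
eef_pos: [536.9, -93.4, 190.1]
tool_rot: [-3.141, 0.001, -0.0]
force: [-0.6, 0.4, -0.6]
width: 15.1
```

Emit:
step_arm(deltas=[[[0,0,0,-1,0,0,0],[0,0,0,-1,0,0,0],[0,0,0,-1,0,0,0]]])

```text
clock: 14.03
eef_pos: [537.4, -93.8, 187.8]
tool_rot: [3.141, -0.0, -0.0]
force: [0.3, -0.7, -2.0]
width: 14.8
```

Emit:
step_arm(deltas=[[[0,0,0,-1,0,0,0],[0,0,0,-1,0,0,0],[0,0,0,0,0,0,0]]])

```text
clock: 14.28
eef_pos: [537.3, -93.7, 185.7]
tool_rot: [-3.142, 0.0, -0.0]
force: [0.5, -0.4, -0.9]
width: 15.0
```

Emit:
step_arm(deltas=[[[0,0,0,-1,0,0,0],[0,0,0,-1,0,0,0],[0,0,0,0,0,0,0]]])

```text
clock: 14.53
eef_pos: [537.8, -94.4, 184.2]
tool_rot: [3.141, -0.001, -0.0]
force: [0.2, -1.5, 2.5]
width: 14.7
```

Emit:
step_arm(deltas=[[[0,0,0,-1,0,0,0],[0,0,0,-1,0,0,0],[0,0,0,0,0,0,0]]])

```text
clock: 14.78
eef_pos: [538.2, -94.6, 183.3]
tool_rot: [3.141, -0.003, -0.001]
force: [-0.9, -0.6, 9.9]
width: 14.9
```

Emit:
step_arm(deltas=[[[0,0,0,-1,0,0,0],[0,0,0,-1,0,0,0],[0,0,0,0,0,0,0]]])

```text
clock: 15.03
eef_pos: [538.2, -94.5, 181.1]
tool_rot: [3.141, -0.003, -0.001]
force: [-0.7, 0.3, 4.5]
width: 14.9
```

Emit:
step_arm(deltas=[[[0,0,0,-1,0,0,0],[0,0,0,-1,0,0,0],[0,0,0,0,0,0,0]]])

```text
clock: 15.28
eef_pos: [537.0, -94.1, 177.0]
tool_rot: [3.141, 0.001, -0.001]
force: [1.6, -2.6, -8.5]
width: 14.6
```

Emit:
step_arm(deltas=[[[0,0,0,-1,0,0,0],[0,0,0,-1,0,0,0],[0,0,0,0,0,0,0]]])

```text
clock: 15.53
eef_pos: [536.9, -93.4, 175.5]
tool_rot: [-3.141, 0.001, -0.0]
force: [-0.5, -0.7, -1.7]
width: 15.1
```

Emit:
step_arm(deltas=[[[0,0,0,-1,0,0,0],[0,0,0,-1,0,0,0],[0,0,0,0,0,0,0]]])

```text
clock: 15.78
eef_pos: [537.1, -93.4, 175.0]
tool_rot: [-3.14, -0.0, -0.0]
force: [-3.3, 0.7, 9.7]
width: 15.0
```

Emit:
step_arm(deltas=[[[0,0,0,-1,0,0,0],[0,0,0,-1,0,0,0],[0,0,0,0,0,0,0]]])

```text
clock: 16.03
eef_pos: [537.4, -94.0, 174.8]
tool_rot: [-3.14, -0.002, 0.0]
force: [-6.4, 1.6, 25.5]
width: 14.8
```

```bash
python3 - <<'E'
from lens import *
s=ctrl.read_state(); print(s["eef_pos"],s["tool_rot"],s["force"],s["torque"],s["width"])
p,d,c=grab("wrist","wrist13"); cv2.imwrite(f"pics/wrist13b.png",cv2.resize(p[:,:,::-1],(800,600)))
p,d,c=grab("scene","scene13"); cv2.imwrite(f"pics/scene13b.png",cv2.resize(p[140:260,170:310,::-1],None,fx=5,fy=5,interpolation=2))
E
```

```text
[537.35084106 -94.0318798  174.84454557] [-3.13954935e+00 -1.74756124e-03  3.52002244e-04] [-6.3976175   1.55243184 25.4946412 ] [0.37688516 1.53159808 0.15243541] 14.807253156009592
```

View pics/wrist13b.png

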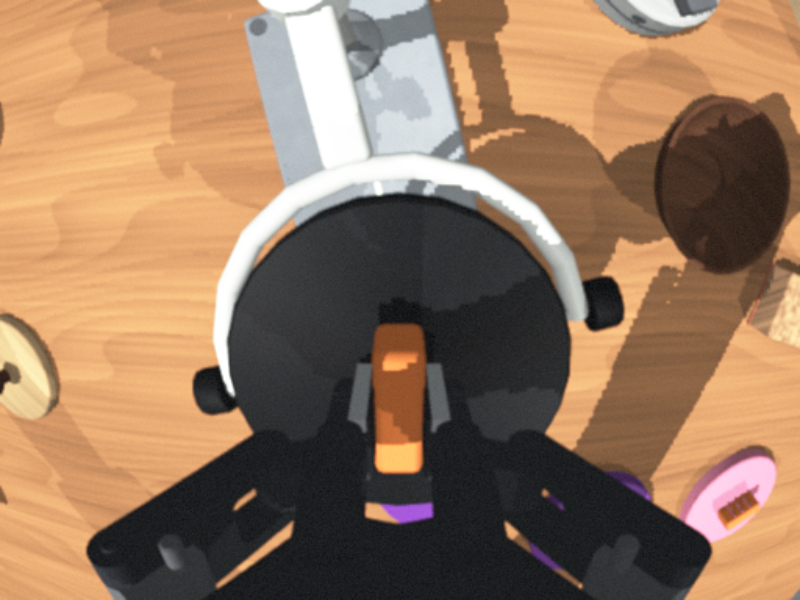

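View pics/scene13b.png

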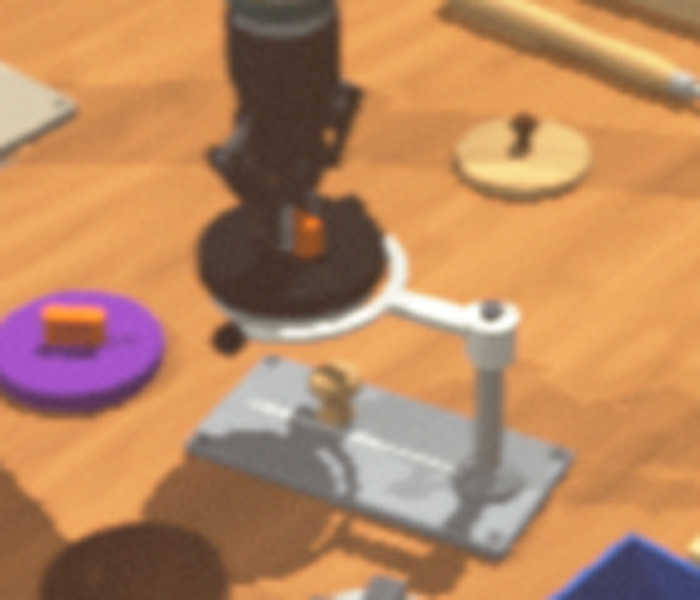

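Emit:
step_arm(deltas=[[[0,-0.7,0.2,0,0,0,0],[0,0,0,0,0,0,0]]])

```text
clock: 16.3
eef_pos: [537.3, -94.0, 174.8]
tool_rot: [-3.14, -0.003, 0.0]
force: [-5.2, 1.9, 22.8]
width: 14.8
```

```bash
cat > chk.py <<'E'
from lens import *
import sys
t=sys.argv[1]
s=ctrl.read_state(); print(s["eef_pos"],s["tool_rot"],s["force"],s["torque"],s["width"])
a=np.radians(13.4); ex=np.array([np.cos(a),np.sin(a),0]); ey=np.array([-ex[1],ex[0],0])
for n in("wrist","scene"):
    p,d,c=grab(n,n+t); P=cloud(n,d,c); x,y,z=P[...,0],P[...,1],P[...,2]
    V=p.max(2)
    if n=="wrist":
        v,u=np.mgrid[:384,:512]; m=(d>0)&(V<75)&(v>130)&(v<200)&(np.hypot(x-537,y+95)<58)&(np.hypot(x-537,y+95)>28)&(z>150)&(z<178)
    else: m=(d>0)&(V<75)&(np.hypot(x-537,y+95)<55)&(z>150)&(z<175)
    q=P[m]
    if len(q)<20: print(n,len(q)); continue
    for _ in range(4):
        nv=np.linalg.svd(q-q.mean(0),full_matrices=False)[2][2]; nv*=np.sign(nv[2]); r=(q-q.mean(0))@nv; q=q[abs(r)<3]
    print(n,"cap top",len(q),q.mean(0).round(1),"tilt",np.degrees(-nv@ex).round(2),"roll",np.degrees(nv@ey).round(2))
p,d,c=load("wrist"+t); f=lambda u,v,z: onz("wrist",u,v,z,c)
g=p.min(2).astype(int); hsv=cv2.cvtColor(p,cv2.COLOR_RGB2HSV).astype(int)
pts=[]
for r in range(15,92):
    cols=[u for u in range(170,240) if g[r,u]>195]
    if len(cols)>10: pts.append(f((cols[0]+cols[-1])/2,r,146)[:2])
pts=np.array(pts,np.float32); vx,vy,_,_=cv2.fitLine(pts,cv2.DIST_HUBER,0,.01,.01).ravel(); print(len(pts),"arm dir",np.degrees(np.arctan2(vy,vx))%180)
pts=[]
for r in range(20,110):
    ok=[u for u in range(150,230) if hsv[r,u,1]<70]
    if ok: pts.append(f(ok[0],r,12)[:2])
pts=np.array(pts,np.float32); vx,vy,_,_=cv2.fitLine(pts,cv2.DIST_HUBER,0,.01,.01).ravel(); print("foot edge",np.degrees(np.arctan2(vy,vx))%180)
E
python3 chk.py 14
```

```text
[537.32977599 -94.01737791 174.8411885 ] [-3.14039888e+00 -3.20241530e-03  3.72560114e-04] [-5.21043463  1.87368763 22.80520059] [0.26142254 1.16739882 0.20280912] 14.750451662735085
wrist cap top 7650 [577.6 -94.9 164.1] tilt 0.4 roll 0.06
scene cap top 82 [ 544.2 -125.1  166.5] tilt 0.04 roll 0.9
77 arm dir 13.569474
foot edge 13.40701
```

Emit:
step_arm(deltas=[[[0,-0.6,0.5,-0.8,0,0,0],[0,0,0,0,0,0,0],[0,0,0,0,0,0,0],[0,0,0,0,0,0,0],[0,0,0,0,0,0,0],[0,0,0,0,0,0,0]]])

```text
clock: 16.9
eef_pos: [537.4, -94.0, 174.8]
tool_rot: [-3.141, -0.005, 0.0]
force: [-5.9, 0.9, 28.2]
width: 14.9
```

```bash
python3 chk.py 15; python3 - <<'E'
import cv2
p=cv2.imread("pics/scene15.png"); cv2.imwrite("pics/scene15b.png",cv2.resize(p,(800,600)))
E
```

```text
[537.35032721 -93.98848847 174.7910275 ] [-3.14085275e+00 -4.70432695e-03  3.32181667e-04] [-5.89934574  0.85711378 28.22750745] [0.23465536 1.29085196 0.23528318] 14.94827233476307
wrist cap top 7655 [577.6 -94.9 164. ] tilt 0.32 roll 0.03
scene cap top 80 [ 545.  -123.8  166.6] tilt 1.17 roll -0.54
77 arm dir 13.619843
foot edge 13.474376
```

View pics/scene15b.png

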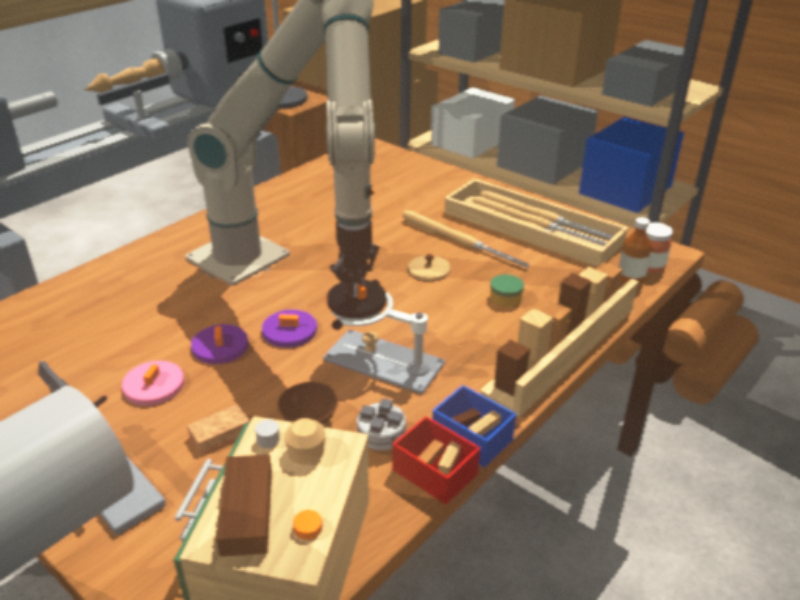

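```bash
python3 -c "
from cell import ctrl
print(ctrl.finish_job())"
```

```text
the job is handed in; nothing more can be done
None
```

The job is handed in: the arm is swung back over the centre line, the lens is level, and the black cap is on and held pressed down at about 28 N. It took about 17 of the 64 s.

**What I did**
- **Swivel:** I gripped the white arm near the pillar and swung it about 35° clockwise.
- **Tilt:** I pressed the high rim down with the closed fingertips. The lens had been tipped about 27°.
- **Cap:** I picked up the cap by its orange grip, centred it over the lens and pushed it on. I felt resistance at about the expected height. The push rose to around 10 N, dropped suddenly, then met a hard stop at TCP height 174.8 mm, against 175.1 mm predicted for fully home.

**Last checks**
- **In line:** the arm reads 13.6° and the foot's edge 13.5°, from the wrist camera.
- **Level:** the cap top is within 0.4° of level by wrist camera depth. The scene camera, with only about 80 points, scattered up to 1.2° and put the cap top at 166.6 mm, against 164 mm from the wrist camera and 163 mm expected; I treated that as noise.
- **Sideways force:** about 6 N remained, mostly along the arm. It did not move the arm.
- **Snap:** I judged "snapped home all round" from the height, the force drop and the level cap. I did not see each catch directly.
- **Bystanders:** all the others that could be seen looked undisturbed in the last scene picture.

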